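Strip the connector test fixture into its colour-keyed holders

TASK

Strip down the connector test fixture: set the orange plug, the blue plug, the yellow nest block and the green carrier plate each in the middle of the holder of its own colour, flat between the end upstands, with the block and the plate lying lengthwise in theirs. The plate's rear edge is caught under the fixture's lip, so it has to be slid forward before it can be lifted. Keep everything upright, set it down rather than dropping it, and leave the jar standing where it is.

Things in the scene. Friction and masses are not known exactly. Their poses are not given: they have to be found in the camera images.
- fixture: Fixed test fixture. Origin on the table under mid-stage; x runs along the stage, open front at -x (robot side). Steel rail 130 (x) x 30 (y), top 30 mm above the table, on a base 90 wide, 6 thick, x -85 to 115. At the back a grey block (x 73 to 113, 90 wide, 66 high) whose dark lip overhangs the rail from x = 45 to 73, underside 41.5, top 66 mm above the table.
- carrier: Green plate 140 (x) x 60 (y) x 8 thick, lying along the fixture's rail and overhanging it 15 mm on each long side (room for fingers). Its rear 20 to 28 mm lies under the lip with 3.5 mm of air above: slide it 30 mm or more towards the fixture's -x, then lift. Held by friction only. Origin: centre of the underside; x lengthwise, z up. About 0.2 kg.
- nest: Yellow nest block lying on the carrier in front of the lip, 90 (x) x 42 (y) x 24 high, carries the two plugs. Origin: centre of the underside; x along its length, z up. About 0.14 kg.
- orange_plug: Orange connector plug with brass pins in its top, 34 (x) x 36 (y) x 30 high, standing on the front or the rear half of the nest block next to the blue one (about 15 mm of air between the two along x). Origin: centre of the underside, z up. About 0.06 kg.
- blue_plug: Blue connector plug, same shape and size as the orange one: 34 (x) x 36 (y) x 30 high, on the other half of the nest block. Origin: centre of the underside, z up. About 0.06 kg.
- orange_holder: Orange holder, fixed: base 70 (x) x 60 (y) x 4 thick with a grey floor and 14 mm high upstands at its two x ends, 58 mm apart inside; open along its y sides. Origin: centre of the underside on the table; the plug's underside belongs 4 mm above it.
- blue_holder: Blue holder, fixed: same shape and size as the orange one (58 mm between the 14 mm high end upstands, floor 4 mm above the table, open along its y sides). Origin: centre of the underside on the table.
- nest_holder: Yellow holder, fixed: base 126 (x) x 66 (y) x 4 thick with a grey floor and 14 mm high upstands at its two x ends, 114 mm apart inside; open along its y sides. Origin: centre of the underside on the table; the block's underside belongs 4 mm above it, its length along the holder's x.
- carrier_rack: Fixed green rack: base 176 (x) x 76 (y) x 4 thick, two dark support blocks (30 x 30, tops 20 mm above the table, at x -45 and +45), 28 mm high upstands at both x ends, 164 mm apart inside; y sides open. Origin: centre of the underside, on the table. The plate's underside belongs 20 mm above it, lengthwise along x, sides overhanging the blocks.
- jar: Small amber glass jar with a white lid, 34 diameter, 55 high, standing loose near the fixture: a bystander to be left alone. Origin: centre of the underside.
Mind the look-alikes: they are no part of the job. What is shaped like the orange_holder but purple or red is not meant.

How it is judged:
By the outcome, as a careful person would: the job done as asked, in the order asked, and still so for the second after the job is handed in, with the robot touching nothing.
It also fails if it takes over 112 s, if anything falls off the work surface, if the arm or the gripper's body presses on something with over 40 N, if the wrist force passes 120 N, or if a joint passes its speed limit or range.

ROBOT

A 7-joint arm with a two-finger parallel gripper is mounted at the origin on the work surface. World frame = base frame: x ahead of the robot, y to its left, z up, the work surface at z = 0. Lengths are in m, angles in rad, forces in N, time in s.
With the tool pointing down it reaches from about 0.425 to 0.95 m from the base axis. Payload 4.7 kg.
Tool frame: the origin (TCP) lies midway between the tips of the shut fingers; the grasp point (between the pads) lies env.hold_point_z behind it (env.hold_point_z is the distance from the TCP to the grasp point, in m); z points along the fingers, y is the line along which they close (so a half turn about z gives the same grasp; the last joint's range is limited). The gripper opens to 87 mm and grips with 3 to 60 N. Pads are 19 mm wide; open, the fingers measure 117 mm over their backs; the gripper's body (75 mm by 190 mm) begins 51 mm behind the grasp point.
Start: joints at [1.282, 0.469, -0.049, 1.532, 0.024, 1.141, -0.082], TCP at [0.173, -0.652, 0.223] pointing down, gripper open.
Joint ranges: [-2.59, 2.59], [-0.33, 1.99], [-1.39, 1.29], [0.1, 2.45], [-1.04, 4.18], [0.21, 1.99], [-2.66, 2.66]. Speed limits (rad/s): [2.57, 2.57, 3.14, 3.14, 3.14, 3.14, 3.14].

INTERFACE

Orientations are given as a unit quaternion [x, y, z, w].
In Python, from rig import env, eyes gives the robot as it stands. The module is installed in compiled form; this text tells all that it offers.
- The arm moves only by the tool carry_out, never from a script. Its argument "deltas" is a list of rows, each an object with "claw": the closure, from 0 (fully open) to 1 (shut); "xyz": the shift along the tool's x, y, z in mm, a list of three; "angular": the turn, a rotation vector about the tool's x, y, z in degrees, a list of three. A call has 1 to 10 rows; each row shifts and turns the commanded pose from where the row before left it, along the tool's axes as they then stand; what a row does not reach is not made up. A row lasts 1/8 s, in which the tool goes at most 62.5 mm and 10.7 degrees, less where a joint would pass 70% of its speed; a pose out of reach is approached as far as the arm can. A call with a gripper value outside its range is refused whole. The fingers move at their own pace and stop on an object; "force" is the grip in N (left out, the last holds). Time passes only in rows, so rows that do not move let the fingers close. It gives the time, the measured TCP pose, the force, the opening and the grip force at its end, in the units of the state.
- env.state(): the state, without advancing time (a new reading comes with each control period).
- eyes.get_image(name): name is "scene" or "top"; returns (picture, depth): 384x512x3 uint8, red, green, blue; 384x512 float32, m along the optical axis (not along the pixel's ray), 0 where there is no reading.
- eyes.camera_model(name): a dict with "K" (3x3 intrinsics, pixels), "R" (3x3) and "t" (3): a world point X has camera coordinates R X + t. Camera axes: x right, y down, z forward; pixel columns grow to the right and rows downward; lengths in m; the calibration is good to about 2 mm. A picture is of the moment at which its call begins. camera_model takes no time and is no camera call.
- env.hand_in(): hands the job in; it is judged then, once.
The state is a dict: "time_s": time; "joint_positions": joint angles; "joint_vel": joint speeds; "joint_torque": joint torques, N m; "eef_pos": TCP position; "ee_rot": TCP orientation; "contact_force": force on the tool from outside, world axes, zero at the start; "moment": the same for the moment, N m; "gripper_width": opening from 0.0 (shut) to 1.0 (fully open); "finger_force": force on a finger pad.
Only numpy, scipy, OpenCV 4.12 (cv2) and the standard library are available. Lean on these libraries where they do the work, as an engineer would, in place of code of your own. Each camera call takes 0.05 s, during which the arm holds its last target. There are 200 camera calls.

## Working session

There is one attempt and no reset: what is moved stays moved. The work goes in short steps, Python scripts to look and compute and a tool call to move; the robot and the scene stay as the last step left them, time stands still between calls to the robot, and variables do not carry over. Pictures are saved under pics/ and viewed, at most 14 in all, crops included, and the job is handed in when it is done.

Besides the shell and the picture viewer there is one more tool, called after "Call:" as name([rows], argument=value, ...), one row to a line, values as JSON. carry_out: Moves the arm, as the interface text tells. Its arguments: {"type":"object","properties":{"deltas":{"type":"array"},"force":{"type":"number"}},"required":["deltas"]}

```bash
mkdir -p pics; cat > h.py <<'E'
import numpy as np, cv2
from rig import env, eyes
def snap(n,f):
    p,d=eyes.get_image(n); cv2.imwrite(f'pics/{f}.png',p[:,:,::-1]); np.save(f'pics/{f}.npy',d); np.save(f'pics/{f}_rgb.npy',p); return p,d
def cloud(n,d):
    m=eyes.camera_model(n); K,R,t=[np.array(m[k]) for k in('K','R','t')]
    v,u=np.mgrid[:d.shape[0],:d.shape[1]]
    c=np.stack([(u-K[0,2])/K[0,0]*d,(v-K[1,2])/K[1,1]*d,d],-1)
    return (c-t)@R
E
python3 - <<'E'
from h import *
for n in('top','scene'):
    p,d=snap(n,n+'0'); m=eyes.camera_model(n); print(n,m)
print(env.state(), env.hold_point_z)
E
```

```text
top {'K': array([[419.82030976,   0.        , 259.09540079],
       [  0.        , 419.82030976, 193.18150438],
       [  0.        ,   0.        ,   1.        ]]), 'R': array([[ 0.02863941, -0.99958405, -0.00339247],
       [-0.99243293, -0.02802879, -0.11954606],
       [ 0.11940125,  0.00679052, -0.99282286]]), 't': array([0.04238862, 0.52675935, 1.1164037 ])}
scene {'K': array([[403.10283508,   0.        , 258.79098326],
       [  0.        , 403.10283508, 189.12981117],
       [  0.        ,   0.        ,   1.        ]]), 'R': array([[-0.5500143 ,  0.83514343, -0.00444122],
       [ 0.73086061,  0.47874808, -0.4864597 ],
       [-0.4041374 , -0.27080571, -0.87369173]]), 't': array([ 0.2441424 , -0.38085029,  1.24860124])}
{'time_s': 0.1, 'joint_positions': array([ 1.28211428,  0.46942784, -0.04864461,  1.53354411,  0.02412385,
        1.14099817, -0.08230885]), 'joint_vel': array([-8.21861181e-04, -5.62045195e-04,  5.31241501e-04, -4.67562288e-03,
       -2.36912029e-05, -4.94233984e-04,  1.85303425e-03]), 'joint_torque': array([ 6.81458714e-04, -5.09168744e+01, -8.11557169e-02, -2.36828828e+01,
       -6.14946149e-02,  3.44051491e-02,  4.26509439e-05]), 'eef_pos': array([ 0.17328827, -0.65183282,  0.22157217]), 'ee_rot': array([ 9.91570839e-01,  1.29562608e-01, -1.45684381e-04, -8.83465444e-04]), 'contact_force': array([-0.98477495, -1.41432974,  0.4848927 ]), 'moment': array([-0.02528546, -0.00440299,  0.06795322]), 'finger_force': 0.0, 'gripper_width': 0.9959294818724482} 0.0187
```

View pics/top0.png

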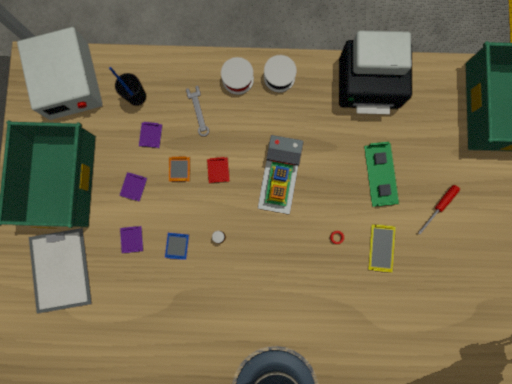

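View pics/scene0.png

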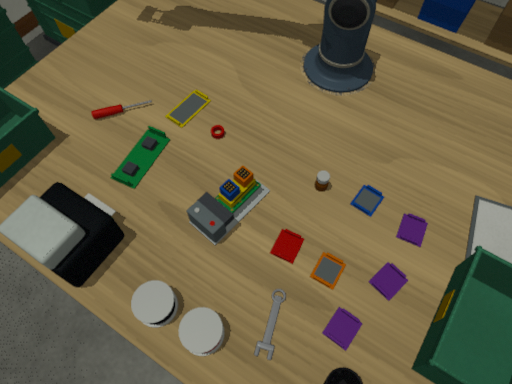

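The top view shows these things that could be taken for each other:
- **Orange holder:** (179,169). The look-alikes are red (218,170) and purple (150,134), (133,187), (131,240).
- **Blue holder:** (177,246).
- **Yellow holder:** (382,248).
- **Green rack:** (381,174). The green bins are not meant.
- **Fixture stack:** (280,180), with the orange plug in front at (278,190) and the blue one behind at (282,173).
- **Jar:** (218,237).

I choose by colour and grey floor, and check with a crop.

```bash
python3 - <<'E'
from h import *
p=np.load('pics/top0_rgb.npy');d=np.load('pics/top0.npy');P=cloud('top',d)
a=p[125:220,235:320]; b=p[145:270,150:235]
A=cv2.resize(a,None,fx=6,fy=6,interpolation=cv2.INTER_CUBIC)
cv2.imwrite('pics/cropA.png',A[:,:,::-1])
hsv=cv2.cvtColor(p,cv2.COLOR_RGB2HSV)
def meas(name,roi,hue,s=120,zr=None):
    u0,v0,u1,v1=roi; m=np.zeros(p.shape[:2],bool); m[v0:v1,u0:u1]=1
    m&=(hsv[...,0]>=hue[0])&(hsv[...,0]<=hue[1])&(hsv[...,1]>s)&(hsv[...,2]>50)&(d>0)
    if zr: m&=(P[...,2]>zr[0])&(P[...,2]<zr[1])
    q=P[m]; r=cv2.minAreaRect((q[:,:2]*1000).astype(np.float32))
    print(name,len(q),np.round(r[0],1),np.round(r[1],1),round(r[2],1),'z',np.round(np.percentile(q[:,2],[5,50,95])*1000,1),'mean',np.round(q[:,:2].mean(0)*1000,1))
meas('orangeH',(163,150,197,190),(5,20))
meas('blueH',(160,228,195,264),(100,125))
meas('yelH',(362,218,402,278),(22,35))
meas('rack',(358,135,405,212),(45,85))
meas('orange',(262,160,300,210),(5,20),150,(0.07,0.13))
meas('blue',(262,160,300,210),(100,125),120,(0.07,0.13))
meas('nest',(255,150,300,215),(22,35),120,(0.045,0.08))
meas('carrier',(250,150,305,220),(40,85),80,(0.025,0.05))
m=np.zeros(p.shape[:2],bool); m[130:170,260:310]=1; m&=(P[...,2]>0.055)&(P[...,2]<0.075)&(hsv[...,1]<80)
q=P[m];r=cv2.minAreaRect((q[:,:2]*1000).astype(np.float32));print('block',len(q),r)
m=np.zeros(p.shape[:2],bool); m[225:248,205:235]=1; m&=(P[...,2]>0.045)
q=P[m];print('jar',len(q),q.mean(0)*1000)
m=np.zeros(p.shape[:2],bool); m[155:220,245:310]=1
for lo,hi in((.0,.003),(.003,.009),(.009,.025),(.025,.034),(.034,.045),(.045,.058),(.058,.07),(.07,.085),(.085,.1),(.1,.13)):
    k=m&(P[...,2]>lo)&(P[...,2]<hi); print(lo,hi,k.sum(), P[k].mean(0).round(3) if k.any() else '')
E
```

```text
orangeH 323 [593.4 286.5] [78.2 64.4] 2.2 z [-1.8  4.  15.6] mean [593.2 285.1]
blueH 179 [376.4 281.3] [57.7 67.3] 85.5 z [ 0.4  5.5 15.7] mean [375.8 280.3]
yelH 444 [ 387.1 -285.2] [ 71.5 131. ] 86.2 z [-1.5  4.2 14.8] mean [ 386.6 -283.3]
rack 1282 [ 590.7 -283.7] [173.8  73.2] 8.1 z [ 0.6  4.2 24.2] mean [ 592.  -282.2]
orange 118 [543.2   4. ] [34.5 73.3] 80.0 z [85.5 92.  96. ] mean [524.3   7.4]
blue 87 [572.6   1.9] [32.8 33.2] 80.0 z [88.3 91.8 95. ] mean [571.   3.]
nest 135 [547.7   4.9] [41.4 88. ] 82.6 z [57.1 62.  66.6] mean [537.9   9.3]
carrier 264 [552.6   4.4] [ 58.1 114.1] 81.7 z [34.4 37.9 42.2] mean [552.6   7.1]
block 794 ((630.749267578125, -7.048061370849609), (88.98126220703125, 91.62919616699219), 81.02836608886719)
jar 118 [403.14043222 158.97106435  83.13230174]
0.0 0.003 1087 [0.539 0.012 0.001]
0.003 0.009 762 [0.535 0.012 0.005]
0.009 0.025 66 [0.526 0.008 0.01 ]
0.025 0.034 18 [0.534 0.005 0.033]
0.034 0.045 353 [0.552 0.004 0.038]
0.045 0.058 43 [ 0.577 -0.001  0.053]
0.058 0.07 418 [ 0.59  -0.004  0.064]
0.07 0.085 21 [0.544 0.002 0.078]
0.085 0.1 365 [0.548 0.004 0.092]
0.1 0.13 0
```

View pics/cropA.png

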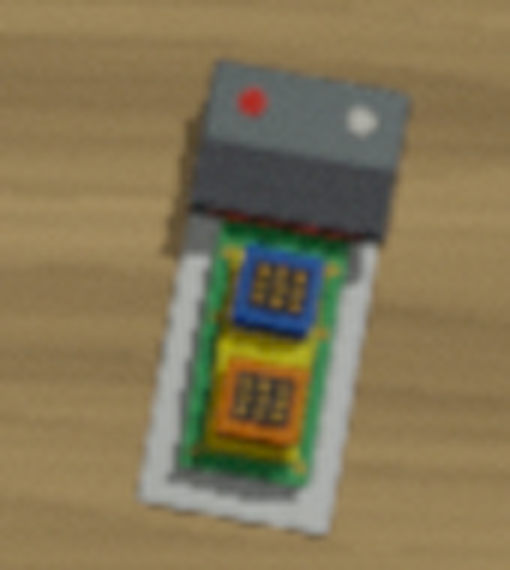

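The crop shows the blue plug at the rear, next to the lip (about (281,174)). The orange plug is in front (about (278,192)), on the yellow nest and green plate, with yaw about -8°. Next I refine the poses with silhouette fits in both cameras.

```bash
cat >> h.py <<'E'
from scipy.optimize import minimize
def box(sx,sy,z0,z1,cx=0,cy=0): return np.array([[cx+i*sx/2,cy+j*sy/2,z] for i in(-1,1) for j in(-1,1) for z in(z0,z1)])
def holder(L,W,h): return np.vstack([box(L,W,0,4),box(L,W,4,h)])/1e3
def hull(n,img,roi,hue,s=110,vmin=60):
    hsv=cv2.cvtColor(img,cv2.COLOR_RGB2HSV); u0,v0,u1,v1=roi
    m=np.zeros(img.shape[:2],np.uint8)
    m[v0:v1,u0:u1]=cv2.inRange(hsv,(hue[0],s,vmin),(hue[1],255,255))[v0:v1,u0:u1]
    k,l,st,_=cv2.connectedComponentsWithStats(m); keep=np.isin(l,[i for i in range(1,k) if st[i,4]>=6])
    v,u=np.nonzero(keep)
    q=np.concatenate([np.stack([u+a,v+b],1) for a in(-.4,.4) for b in(-.4,.4)]).astype(np.float32)
    return cv2.convexHull(q)
def fit(obs,pts,x0):
    """obs: list of (camera, hull); pts in object frame; x0=(x,y,yaw deg,z)"""
    z=x0[3]; cams=[eyes.camera_model(n) for n,_ in obs]
    def cost(p):
        a=np.deg2rad(p[2]*100);c,s=np.cos(a),np.sin(a)
        W=pts@np.array([[c,s,0],[-s,c,0],[0,0,1]])+[p[0],p[1],z]
        e=0
        for m,(n,h) in zip(cams,obs):
            C=W@np.array(m['R']).T+m['t']; q=C@np.array(m['K']).T; q=(q[:,:2]/q[:,2:]).astype(np.float32)
            g=cv2.convexHull(q); i,_=cv2.intersectConvexConvex(g,h)
            e+=1-i/(cv2.contourArea(g)+cv2.contourArea(h)-i)
        return e
    s=np.array([x0[0],x0[1],x0[2]/100]); best=None
    for d in(-.06,0,.06):
        r=minimize(cost,s,method='Nelder-Mead',options=dict(initial_simplex=s+np.array([[0,0,d],[.008,0,d],[0,.008,d],[0,0,d+.05]]),xatol=1e-5,fatol=1e-5))
        if best is None or r.fun<best.fun: best=r
    return np.round([best.x[0]*1e3,best.x[1]*1e3,best.x[2]*100],1),round(best.fun/len(obs),3)
E
cat > m1.py <<'E'
from h import *
I={n:np.load(f'pics/{n}0_rgb.npy') for n in('top','scene')}
OR,BL,YE,GR=(5,19),(100,125),(22,34),(45,85)
for name,pts,x0,hue,rt,rs in [
 ('orangeH',holder(70,60,18),(.593,.286,2,0),OR,(163,150,197,190),(306,248,350,292)),
 ('blueH',holder(70,60,18),(.376,.281,-5,0),BL,(160,228,195,264),(346,180,388,218)),
 ('yelH',holder(126,66,18),(.387,-.285,-4,0),YE,(362,218,402,278),(160,86,216,130)),
 ('rack',holder(176,76,28),(.59,-.284,8,0),GR,(358,135,405,212),(106,120,176,190)),
 ('orange',box(34,36,0,30)/1e3,(.524,.007,-8,.062),OR,(266,184,290,203),(233,164,257,190)),
 ('blue',box(34,36,0,30)/1e3,(.571,.003,-8,.062),BL,(270,162,294,184),(216,176,243,206))]:
    o=[('top',hull('top',I['top'],rt,hue)),('scene',hull('scene',I['scene'],rs,hue))]
    print(name,fit(o,pts,x0),fit(o[:1],pts,x0),fit(o[1:],pts,x0))
E
python3 m1.py
```

```text
orangeH (array([591.8, 286.7,   2.2]), np.float64(0.268)) (array([575.2, 290.5,   3.4]), np.float64(0.447)) (array([591.8, 286.6,   2.3]), np.float64(0.087))
blueH (array([376.5, 282.6,  -2.7]), np.float64(0.101)) (array([376.2, 278.6,  -5.3]), np.float64(0.112)) (array([375.2, 282.6,  -2.7]), np.float64(0.088))
yelH (array([ 387.7, -281.4,   -3.7]), np.float64(0.065)) (array([ 386.7, -282.3,   -4. ]), np.float64(0.045)) (array([ 388.6, -280.5,   -2.9]), np.float64(0.069))
rack (array([ 591.6, -282. ,    7.7]), np.float64(0.129)) (array([ 591.4, -276.3,    6.1]), np.float64(0.129)) (array([ 591.6, -282.3,    7.6]), np.float64(0.128))
orange (array([523.6,   7.4,  -6.5]), np.float64(0.097)) (array([524.5,   7.6,  -5.6]), np.float64(0.1)) (array([522.3,   6.9,  -6.6]), np.float64(0.052))
blue (array([573.6,   1.6, -12.7]), np.float64(0.173)) (array([573.7,   2. ,  -9. ]), np.float64(0.126)) (array([ 5.716e+02,  1.000e-01, -2.040e+01]), np.float64(0.209))
```

```bash
cat > m2.py <<'E'
from h import *
I={n:np.load(f'pics/{n}0_rgb.npy') for n in('top','scene')}
OR,BL,YE,GR=(5,19),(100,125),(22,34),(45,85)
for name,pts,x0,hue,rt,rs,s,v in [
 ('orangeH14',holder(70,60,14),(.593,.286,2,0),OR,(163,150,197,190),(306,248,350,292),190,60),
 ('orangeH18',holder(70,60,18),(.593,.286,2,0),OR,(163,150,197,190),(306,248,350,292),190,60),
 ('blueH14',holder(70,60,14),(.376,.281,-4,0),BL,(160,228,195,264),(346,180,388,218),100,30),
 ('blueH18',holder(70,60,18),(.376,.281,-4,0),BL,(160,228,195,264),(346,180,388,218),100,30),
 ('yelH14',holder(126,66,14),(.387,-.285,-4,0),YE,(362,218,402,278),(160,86,216,130),120,40),
 ('rack',holder(176,76,28),(.59,-.284,8,0),GR,(358,135,405,212),(106,120,176,190),80,30),
 ('orange',box(34,36,0,30)/1e3,(.524,.007,-8,.062),OR,(266,184,290,203),(233,164,257,190),150,60),
 ('blue',box(34,36,0,30)/1e3,(.571,.003,-8,.062),BL,(270,162,294,184),(216,176,243,206),100,30)]:
    o=[('top',hull('top',I['top'],rt,hue,s,v)),('scene',hull('scene',I['scene'],rs,hue,s,v))]
    print(name,fit(o,pts,x0),fit(o[:1],pts,x0),fit(o[1:],pts,x0))
t=[cv2.resize(I['top'][a:b,c:d],(390,290),interpolation=cv2.INTER_CUBIC) for a,b,c,d in((145,199,150,222),(222,276,150,222),(222,276,346,418))]
t.append(cv2.resize(I['top'][136,None].repeat(1,0)*0 if 0 else I['top'][135:215,335:442],(390,290),interpolation=cv2.INTER_CUBIC))
cv2.imwrite('pics/holders.png',np.vstack([np.hstack(t[:2]),np.hstack(t[2:])])[:,:,::-1])
print(env.state()['time_s'])
E
python3 m2.py
```

```text
orangeH14 (array([590.1, 286.5,   2.7]), np.float64(0.081)) (array([593.3, 283.2,   3.8]), np.float64(0.131)) (array([590.1, 286.5,   2.7]), np.float64(0.031))
orangeH18 (array([590.2, 286.6,   2.4]), np.float64(0.098)) (array([593. , 282.8,   4.6]), np.float64(0.152)) (array([590.2, 286.6,   2.4]), np.float64(0.042))
blueH14 (array([376.1, 282.5,  -3.3]), np.float64(0.076)) (array([376.8, 281.1,   0.9]), np.float64(0.094)) (array([375. , 282.6,  -3.3]), np.float64(0.049))
blueH18 (array([376.5, 282.7,  -2.9]), np.float64(0.097)) (array([376.7, 279.8,  -0. ]), np.float64(0.11)) (array([375.2, 282.7,  -2.9]), np.float64(0.083))
yelH14 (array([ 387.5, -281.4,   -3.6]), np.float64(0.06)) (array([ 386.9, -283. ,   -3.9]), np.float64(0.053)) (array([ 388.6, -280.8,   -3.5]), np.float64(0.045))
rack (array([ 591.8, -281.8,    7.9]), np.float64(0.111)) (array([ 591.1, -276.9,    7.9]), np.float64(0.093)) (array([ 591.6, -282.3,    7.6]), np.float64(0.128))
orange (array([523.8,   7.4,  -7.4]), np.float64(0.091)) (array([524.5,   7.6,  -5.6]), np.float64(0.1)) (array([523.1,   7.3,  -7.9]), np.float64(0.052))
blue (array([573.6,   1.5, -12.5]), np.float64(0.116)) (array([573.6,   1.5, -11.9]), np.float64(0.101)) (array([572.4,   2.1, -18.9]), np.float64(0.125))
0.1
```

View pics/holders.png

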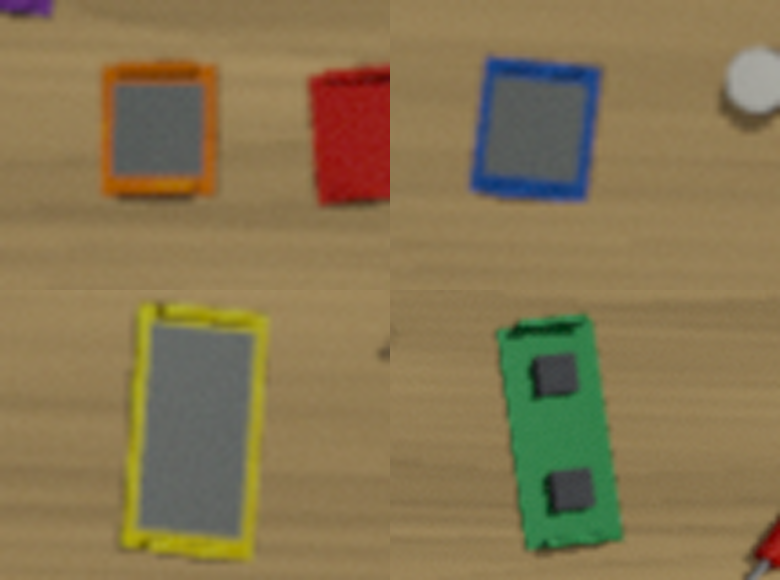

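The crops show the orange holder centred at about (179,169), blue at (177,246), yellow at (382,248) and the rack at (381,174). The red one at (218,170) is not meant. First move: swing towards the fixture.

Call:
carry_out([
  {"claw": 0,"xyz": [0,0,0],"angular": [0,0,7.6]},
  {"claw": 0,"xyz": [0,0,0],"angular": [0,0,7.6]},
  {"claw": 0,"xyz": [0,0,0],"angular": [0,0,7.7]},
  {"claw": 0,"xyz": [18,-50,0],"angular": [0,0,0]},
  {"claw": 0,"xyz": [18,-50,0],"angular": [0,0,0]},
  {"claw": 0,"xyz": [18,-50,0],"angular": [0,0,0]},
  {"claw": 0,"xyz": [18,-50,0],"angular": [0,0,0]},
  {"claw": 0,"xyz": [18,-50,0],"angular": [0,0,0]},
  {"claw": 0,"xyz": [18,-50,0],"angular": [0,0,0]},
  {"claw": 0,"xyz": [18,-50,0],"angular": [0,0,0]},
])

```text
time_s: 1.35
eef_pos: [0.3474, -0.3216, 0.2224]
ee_rot: [0.998, -0.07, -0.0, -0.0]
contact_force: [0.4, -0.2, -0.4]
gripper_width: 0.997
finger_force: 0.0
```

```bash
cat >> h.py <<'E'
def go(x,y,z,yaw):
    """print tool-axis shift (mm) after turning, and turn (deg about tool z), to reach TCP target (mm, deg)"""
    s=env.state(); p=s['eef_pos']*1e3; q=s['ee_rot']
    from scipy.spatial.transform import Rotation as Ro
    M=Ro.from_quat(q).as_matrix(); y0=np.degrees(np.arctan2(M[1,0],M[0,0])); a=np.deg2rad(yaw)
    dx,dy=x-p[0],y-p[1]
    T=lambda a:np.round([dx*np.cos(a)+dy*np.sin(a),dx*np.sin(a)-dy*np.cos(a),p[2]-z],1)
    print('pos',p.round(1),'yaw',round(y0,2),'tilt',M[:2,2].round(4),'t',s['time_s'],'turn',round(y0-yaw,2),'shift after turn',T(a),'before turn',T(np.deg2rad(y0)))
def pix(n,u,v,z):
    m=eyes.camera_model(n);K,R,t=[np.array(m[k]) for k in('K','R','t')]
    r=R.T@np.linalg.solve(K,[u,v,1]);c=-R.T@t; return np.round((c+r*(z-c[2])/r[2])*1e3,1)
E
python3 - <<'E'
from h import *
for n,u,v,z in(('or',179,168.8,.011),('bl',176.7,245.5,.011),('ye',381.6,247.7,.011),('rack',381.2,174,.018)): print(n,pix('top',u,v,z))
go(523.8,7.4,150,-8)
E
```

```text
or [590.4 284.1  11. ]
bl [376.9 279.4  11. ]
ye [ 387.  -282.2   11. ]
rack [ 590.3 -280.3   18. ]
pos [ 347.4 -321.6  222.4] yaw -8.02 tilt [-0.0002  0.0001] t 1.35 turn -0.02 shift after turn [ 128.9 -350.3   72.4] before turn [ 128.8 -350.4   72.4]
```

Call:
carry_out([
  {"claw": 0,"xyz": [18.4,-50,0],"angular": [0,0,0]},
  {"claw": 0,"xyz": [18.4,-50,0],"angular": [0,0,0]},
  {"claw": 0,"xyz": [18.4,-50,0],"angular": [0,0,0]},
  {"claw": 0,"xyz": [18.4,-50,0],"angular": [0,0,0]},
  {"claw": 0,"xyz": [18.4,-50,0],"angular": [0,0,0]},
  {"claw": 0,"xyz": [18.4,-50,0],"angular": [0,0,0]},
  {"claw": 0,"xyz": [18.4,-50,0],"angular": [0,0,0]},
  {"claw": 0,"xyz": [0,0,40],"angular": [0,0,0]},
  {"claw": 0,"xyz": [0,0,40],"angular": [0,0,0]},
  {"claw": 0,"xyz": [0,0,0],"angular": [0,0,0]},
])

```text
time_s: 2.6
eef_pos: [0.5207, 0.0051, 0.1398]
ee_rot: [0.998, -0.07, -0.004, 0.0]
contact_force: [-0.9, 0.2, 1.0]
gripper_width: 0.996
finger_force: 0.0
```

```bash
python3 - <<'E'
from h import *
go(523.8,7.4,67,-8)
p,d=snap('top','t2'); q,_=snap('scene','s2')
A=cv2.resize(p[120:225,215:345],(520,420)); B=cv2.resize(q[120:260,170:310],(420,420))[:, :270]
cv2.imwrite('pics/c2.png',np.hstack([A,B])[:,:,::-1])
E
```

```text
pos [520.7   5.1 139.8] yaw -7.99 tilt [-0.0074 -0.0001] t 2.6 turn 0.01 shift after turn [ 2.7 -2.7 72.8] before turn [ 2.7 -2.7 72.8]
```

View pics/c2.png

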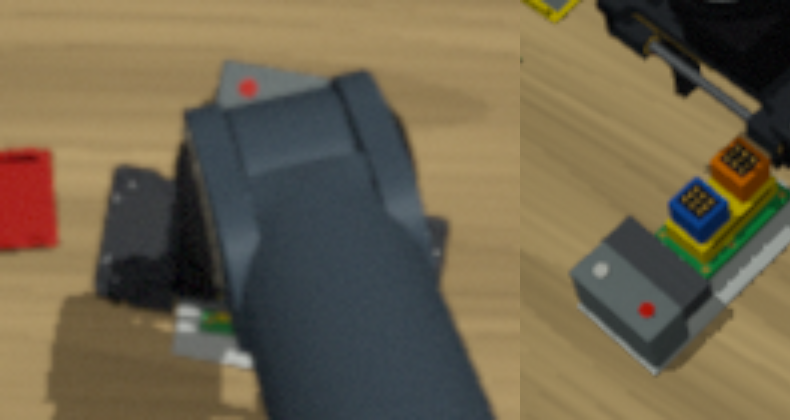

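Both cameras show the gripper squarely over the plugs. Its wide body lies across the stage and clears the lip. The few mm still to go are lag, so I descend.

Call:
carry_out([
  {"claw": 0,"xyz": [0,0,30],"angular": [0,0,0]},
  {"claw": 0,"xyz": [0,0,25],"angular": [0,0,0]},
  {"claw": 0,"xyz": [0,0,15],"angular": [0,0,0]},
  {"claw": 0,"xyz": [0,0,5],"angular": [0,0,0]},
  {"claw": 0,"xyz": [0,0,0],"angular": [0,0,0]},
  {"claw": 0,"xyz": [0,0,0],"angular": [0,0,0]},
])

```text
time_s: 3.45
eef_pos: [0.5241, 0.0053, 0.0685]
ee_rot: [0.998, -0.07, 0.001, -0.0]
contact_force: [-0.3, -0.0, -0.8]
gripper_width: 1.005
finger_force: 0.0
```

```bash
python3 - <<'E'
from h import *
go(523.8,7.4,67,-8)
E
```

```text
pos [524.1   5.3  68.5] yaw -8.02 tilt [ 0.0019 -0.0001] t 3.45 turn -0.02 shift after turn [-0.6 -2.   1.5] before turn [-0.6 -2.   1.5]
```

Call:
carry_out([
  {"claw": 0,"xyz": [0,-2,1.5],"angular": [0,0,0]},
  {"claw": 0.4,"xyz": [0,0,0],"angular": [0,0,0]},
  {"claw": 0.7,"xyz": [0,0,0],"angular": [0,0,0]},
  {"claw": 0.8,"xyz": [0,0,0],"angular": [0,0,0]},
  {"claw": 0.8,"xyz": [0,0,0],"angular": [0,0,0]},
  {"claw": 0.8,"xyz": [0,0,0],"angular": [0,0,0]},
], force=15)

```text
time_s: 4.2
eef_pos: [0.5237, 0.0073, 0.0661]
ee_rot: [0.998, -0.07, 0.0, 0.0]
contact_force: [-0.5, -0.3, 0.5]
gripper_width: 0.517
finger_force: 0.0
```

Call:
carry_out([
  {"claw": 0.8,"xyz": [0,0,0],"angular": [0,0,0]},
  {"claw": 0.8,"xyz": [0,0,0],"angular": [0,0,0]},
  {"claw": 0.8,"xyz": [0,0,0],"angular": [0,0,0]},
  {"claw": 0.8,"xyz": [0,0,0],"angular": [0,0,0]},
])

```text
time_s: 4.7
eef_pos: [0.5236, 0.0073, 0.0661]
ee_rot: [0.998, -0.07, 0.0, 0.0]
contact_force: [0.2, -0.7, 0.4]
gripper_width: 0.41
finger_force: 15.0
```

Call:
carry_out([
  {"claw": 0.8,"xyz": [0,0,-10],"angular": [0,0,0]},
  {"claw": 0.8,"xyz": [0,0,-40],"angular": [0,0,0]},
  {"claw": 0.8,"xyz": [0,0,-50],"angular": [0,0,0]},
  {"claw": 0.8,"xyz": [4.6,-47.4,0],"angular": [0,0,0]},
  {"claw": 0.8,"xyz": [4.6,-47.4,0],"angular": [0,0,0]},
  {"claw": 0.8,"xyz": [4.6,-47.4,0],"angular": [0,0,0]},
  {"claw": 0.8,"xyz": [4.6,-47.4,0],"angular": [0,0,0]},
  {"claw": 0.8,"xyz": [4.6,-47.4,0],"angular": [0,0,0]},
  {"claw": 0.8,"xyz": [4.6,-47.4,0],"angular": [0,0,-5.1]},
  {"claw": 0.8,"xyz": [0,0,0],"angular": [0,0,-5.2]},
])

```text
time_s: 5.95
eef_pos: [0.5896, 0.2907, 0.1667]
ee_rot: [1.0, 0.025, 0.0, -0.002]
contact_force: [-0.7, -1.0, -1.1]
gripper_width: 0.416
finger_force: 15.0
```

Call:
carry_out([
  {"claw": 0.8,"xyz": [0,0,40],"angular": [0,0,0]},
  {"claw": 0.8,"xyz": [0,0,40],"angular": [0,0,0]},
  {"claw": 0.8,"xyz": [0,0,20],"angular": [0,0,0]},
  {"claw": 0.8,"xyz": [0,0,10],"angular": [0,0,0]},
  {"claw": 0.8,"xyz": [0,0,0],"angular": [0,0,0]},
  {"claw": 0.8,"xyz": [0,0,0],"angular": [0,0,0]},
  {"claw": 0.8,"xyz": [0,0,0],"angular": [0,0,0]},
])

```text
time_s: 6.82
eef_pos: [0.5913, 0.2854, 0.0573]
ee_rot: [1.0, 0.02, 0.001, -0.0]
contact_force: [0.0, -1.0, -1.4]
gripper_width: 0.41
finger_force: 15.0
```

```bash
python3 - <<'E'
from h import *
go(590.5,285.3,8.1,2.3)
s,_=snap('scene','s3'); t,_=snap('top','t3')
A=cv2.resize(s[200:310,260:390],(520,440)); B=cv2.resize(t[100:210,120:190],(280,440))
cv2.imwrite('pics/c3.png',np.hstack([A,B])[:,:,::-1])
E
```

```text
pos [591.3 285.4  57.3] yaw 2.28 tilt [0.002  0.0008] t 6.825 turn -0.02 shift after turn [-0.8  0.1 49.2] before turn [-0.8  0.1 49.2]
```

View pics/c3.png

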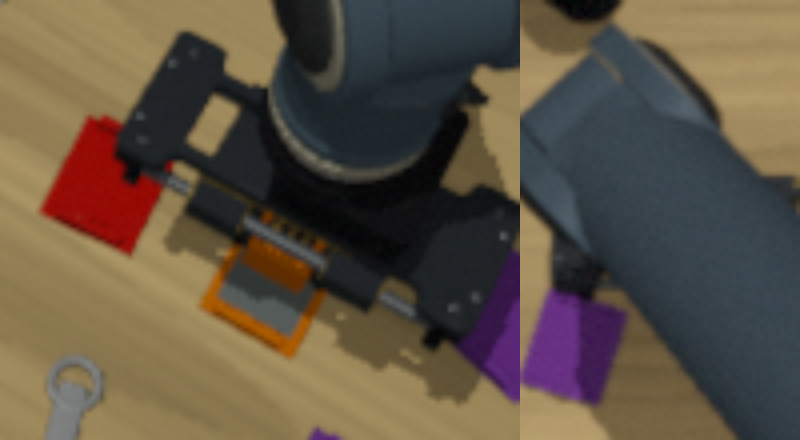

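The orange plug hangs level over the orange holder (scene crop (260,300)). I lower it gently.

Call:
carry_out([
  {"claw": 0.8,"xyz": [-0.8,0,25],"angular": [0,0,0]},
  {"claw": 0.8,"xyz": [0,0,15],"angular": [0,0,0]},
  {"claw": 0.8,"xyz": [0,0,5],"angular": [0,0,0]},
  {"claw": 0.8,"xyz": [0,0,2],"angular": [0,0,0]},
  {"claw": 0.8,"xyz": [0,0,1],"angular": [0,0,0]},
  {"claw": 0.8,"xyz": [0,0,0],"angular": [0,0,0]},
  {"claw": 0.8,"xyz": [0,0,0],"angular": [0,0,0]},
  {"claw": 0.8,"xyz": [0,0,0],"angular": [0,0,0]},
])

```text
time_s: 7.92
eef_pos: [0.5899, 0.285, 0.0083]
ee_rot: [1.0, 0.02, 0.0, -0.0]
contact_force: [0.9, 0.3, -1.8]
gripper_width: 0.413
finger_force: 15.0
```

Call:
carry_out([
  {"claw": 0.8,"xyz": [0,0,0.7],"angular": [0,0,0]},
  {"claw": 0.8,"xyz": [0,0,0],"angular": [0,0,0]},
  {"claw": 0.8,"xyz": [0,0,0],"angular": [0,0,0]},
])

```text
time_s: 8.3
eef_pos: [0.59, 0.285, 0.0081]
ee_rot: [1.0, 0.02, 0.0, 0.0]
contact_force: [-1.5, -1.2, 5.7]
gripper_width: 0.411
finger_force: 15.0
```

Contact is felt (5.7 N). I release and rise.

Call:
carry_out([
  {"claw": 0.55,"xyz": [0,0,-0.3],"angular": [0,0,0]},
  {"claw": 0.45,"xyz": [0,0,0],"angular": [0,0,0]},
  {"claw": 0.2,"xyz": [0,0,0],"angular": [0,0,0]},
  {"claw": 0.2,"xyz": [0,0,0],"angular": [0,0,0]},
  {"claw": 0,"xyz": [0,0,-10],"angular": [0,0,0]},
  {"claw": 0,"xyz": [0,0,-50],"angular": [0,0,0]},
  {"claw": 0,"xyz": [0,0,-50],"angular": [0,0,0]},
  {"claw": 0,"xyz": [0,0,-40],"angular": [0,0,0]},
  {"claw": 0,"xyz": [0,0,0],"angular": [0,0,0]},
])

```text
time_s: 9.43
eef_pos: [0.5919, 0.2867, 0.1627]
ee_rot: [1.0, 0.02, 0.004, -0.002]
contact_force: [0.6, -0.0, 0.2]
gripper_width: 0.998
finger_force: 0.0
```

```bash
python3 - <<'E'
from h import *
s,_=snap('scene','s4')
OR,BL=(5,19),(100,125)
h_=hull('scene',s,(300,230,360,295),OR,190,60)
print(env.state()['eef_pos'], cv2.boundingRect(h_))
o=hull('scene',s,(216,176,243,206),BL,100,30); print('blue',fit([('scene',o)],box(34,36,0,30)/1e3,(.573,.0015,-9,.062)))
o=np.load('pics/scene0_rgb.npy'); 
h0=hull('scene',o,(216,176,243,206),BL,100,30);print(cv2.boundingRect(h0),fit([('scene',h0)],box(34,36,0,30)/1e3,(.573,.0015,-9,.062)))
go(573.4,1.6,67,-8)
A=cv2.resize(s[240:300,300:360],(400,400)); B=cv2.resize(s[160:240,180:260],(400,400))
cv2.imwrite('pics/c4.png',np.hstack([A,B])[:,:,::-1])
E
```

```text
[0.59062384 0.28564278 0.16010768] (309, 251, 37, 38)
blue (array([572.4,   2.1, -18.9]), np.float64(0.125))
(219, 178, 21, 23) (array([572.4,   2.1, -18.9]), np.float64(0.125))
pos [590.6 285.6 160.1] yaw 2.29 tilt [0.0039 0.0017] t 9.475 turn 10.29 shift after turn [ 22.5 283.7  93.1] before turn [-28.5 283.1  93.1]
```

View pics/c4.png

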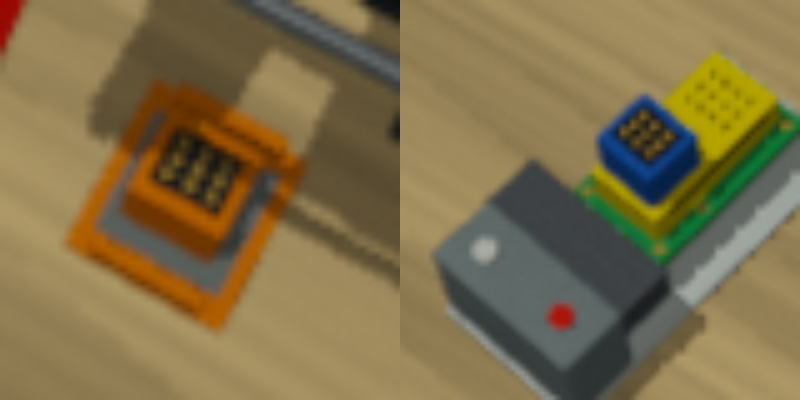

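The orange plug stands upright inside its holder (crop (190,190)). The blue plug is undisturbed on the nest. Now the blue plug.

Call:
carry_out([
  {"claw": 0,"xyz": [-4.8,47.2,0],"angular": [0,0,0]},
  {"claw": 0,"xyz": [-4.8,47.2,0],"angular": [0,0,0]},
  {"claw": 0,"xyz": [-4.8,47.2,0],"angular": [0,0,0]},
  {"claw": 0,"xyz": [-4.8,47.2,0],"angular": [0,0,0]},
  {"claw": 0,"xyz": [-4.8,47.2,0],"angular": [0,0,0]},
  {"claw": 0,"xyz": [-4.8,47.2,0],"angular": [0,0,5.1]},
  {"claw": 0,"xyz": [0,0,0],"angular": [0,0,5.2]},
  {"claw": 0,"xyz": [0,0,30],"angular": [0,0,0]},
  {"claw": 0,"xyz": [0,0,20],"angular": [0,0,0]},
  {"claw": 0,"xyz": [0,0,0],"angular": [0,0,0]},
])

```text
time_s: 10.72
eef_pos: [0.5702, 0.0006, 0.1052]
ee_rot: [0.998, -0.07, -0.003, 0.0]
contact_force: [0.4, 0.5, -0.4]
gripper_width: 0.998
finger_force: 0.0
```

```bash
python3 - <<'E'
from h import *
go(573.2,1.2,67,-8)
t,d=snap('top','t5'); P=cloud('top',d)
hsv=cv2.cvtColor(t,cv2.COLOR_RGB2HSV)
z=P[...,2]; m=np.zeros(z.shape,bool); m[150:190,163:197]=1; m&=(z>.026)&(z<.045)
r=cv2.minAreaRect((P[m][:,:2]*1e3).astype(np.float32)); print('orange top',m.sum(),r,P[m].mean(0))
cv2.imwrite('pics/c5.png',cv2.resize(t[140:200,150:210],(500,500),interpolation=cv2.INTER_CUBIC)[:,:,::-1])
E
```

```text
pos [570.2   0.6 105.2] yaw -8.0 tilt [-0.0057 -0.0001] t 10.725 turn -0.0 shift after turn [ 2.9 -1.  38.2] before turn [ 2.9 -1.  38.2]
orange top 155 ((590.221435546875, 282.86749267578125), (31.946388244628906, 34.60592269897461), 1.8658490180969238) [0.58982278 0.28234646 0.03411328]
```

View pics/c5.png

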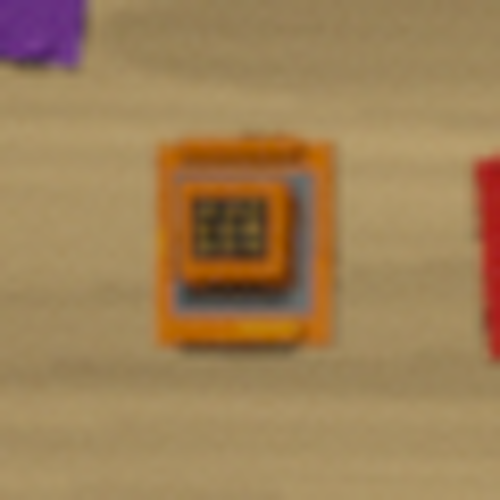

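The orange plug is centred: its top reads (590,282.6) and the holder (590,283.5) in the same camera. I descend on the blue plug.

Call:
carry_out([
  {"claw": 0,"xyz": [0,0,20],"angular": [0,0,0]},
  {"claw": 0,"xyz": [0,0,12],"angular": [0,0,0]},
  {"claw": 0,"xyz": [0,0,6],"angular": [0,0,0]},
  {"claw": 0,"xyz": [0,0,0],"angular": [0,0,0]},
  {"claw": 0,"xyz": [0,0,0],"angular": [0,0,0]},
])

```text
time_s: 11.4
eef_pos: [0.5728, 0.001, 0.0702]
ee_rot: [0.998, -0.07, 0.001, -0.0]
contact_force: [0.7, -0.2, 0.6]
gripper_width: 1.0
finger_force: 0.0
```

```bash
python3 - <<'E'
from h import *
go(573.2,1.2,66.5,-8)
E
```

```text
pos [572.8   1.   70.2] yaw -8.01 tilt [ 0.0011 -0.    ] t 11.4 turn -0.01 shift after turn [ 0.4 -0.3  3.7] before turn [ 0.4 -0.3  3.7]
```

Call:
carry_out([
  {"claw": 0,"xyz": [0.4,-0.3,3.7],"angular": [0,0,0]},
  {"claw": 0.4,"xyz": [0,0,0],"angular": [0,0,0]},
  {"claw": 0.7,"xyz": [0,0,0],"angular": [0,0,0]},
  {"claw": 0.8,"xyz": [0,0,0],"angular": [0,0,0]},
  {"claw": 0.8,"xyz": [0,0,0],"angular": [0,0,0]},
  {"claw": 0.8,"xyz": [0,0,0],"angular": [0,0,0]},
  {"claw": 0.8,"xyz": [0,0,0],"angular": [0,0,0]},
  {"claw": 0.8,"xyz": [0,0,0],"angular": [0,0,0]},
  {"claw": 0.8,"xyz": [0,0,0],"angular": [0,0,0]},
  {"claw": 0.8,"xyz": [0,0,0],"angular": [0,0,0]},
], force=15)

```text
time_s: 12.65
eef_pos: [0.5728, 0.0011, 0.0659]
ee_rot: [0.998, -0.07, 0.0, 0.0]
contact_force: [0.4, -0.5, -0.4]
gripper_width: 0.416
finger_force: 15.0
```

Call:
carry_out([
  {"claw": 0.8,"xyz": [0,0,-10],"angular": [0,0,0]},
  {"claw": 0.8,"xyz": [0,0,-50],"angular": [0,0,0]},
  {"claw": 0.8,"xyz": [0,0,-50],"angular": [0,0,0]},
  {"claw": 0.8,"xyz": [-33.4,-35.8,0],"angular": [0,0,0]},
  {"claw": 0.8,"xyz": [-33.4,-35.8,0],"angular": [0,0,0]},
  {"claw": 0.8,"xyz": [-33.4,-35.8,0],"angular": [0,0,0]},
  {"claw": 0.8,"xyz": [-33.4,-35.8,0],"angular": [0,0,0]},
  {"claw": 0.8,"xyz": [-33.4,-35.8,0],"angular": [0,0,0]},
  {"claw": 0.8,"xyz": [-33.4,-35.8,0],"angular": [0,0,0]},
  {"claw": 0.8,"xyz": [-33.3,-36,0],"angular": [0,0,-4.2]},
])

```text
time_s: 13.9
eef_pos: [0.3754, 0.2833, 0.1767]
ee_rot: [0.999, -0.032, 0.001, -0.0]
contact_force: [1.2, 0.9, -0.9]
gripper_width: 0.413
finger_force: 15.0
```

Call:
carry_out([
  {"claw": 0.8,"xyz": [0,0,0],"angular": [0,0,0]},
  {"claw": 0.8,"xyz": [0,0,40],"angular": [0,0,0]},
  {"claw": 0.8,"xyz": [0,0,40],"angular": [0,0,0]},
  {"claw": 0.8,"xyz": [0,0,30],"angular": [0,0,0]},
  {"claw": 0.8,"xyz": [0,0,10],"angular": [0,0,0]},
  {"claw": 0.8,"xyz": [0,0,0],"angular": [0,0,0]},
  {"claw": 0.8,"xyz": [0,0,0],"angular": [0,0,0]},
  {"claw": 0.8,"xyz": [0,0,0],"angular": [0,0,0]},
])

```text
time_s: 14.9
eef_pos: [0.377, 0.2824, 0.057]
ee_rot: [0.999, -0.033, 0.001, -0.001]
contact_force: [0.8, -0.1, -0.9]
gripper_width: 0.412
finger_force: 15.0
```

```bash
python3 - <<'E'
from h import *
go(376.3,282,7.9,-3.8)
s,_=snap('scene','s6')
OR,BL,YE,GR=(5,19),(100,125),(22,34),(45,85)
t,d=snap('top','t6'); P=cloud('top',d)
nb=np.vstack([box(90,42,0,24)])/1e3
o=[('top',hull('top',t,(255,150,305,215),YE,120,40)),('scene',hull('scene',s,(205,155,270,215),YE,120,40))]
for k in (o,o[:1],o[1:]): print('nest',fit(k,nb,(.548,.005,-8,.038)))
z=P[...,2]; m=np.zeros(z.shape,bool); m[150:215,250:305]=1
hs=cv2.cvtColor(t,cv2.COLOR_RGB2HSV); m&=(hs[...,0]>20)&(hs[...,0]<36)&(hs[...,1]>110)&(z>.05)&(z<.075)
print('nest top',m.sum(),cv2.minAreaRect((P[m][:,:2]*1e3).astype(np.float32)),P[m].mean(0))
E
```

```text
pos [377.  282.4  57. ] yaw -3.84 tilt [0.0018 0.0012] t 14.9 turn -0.04 shift after turn [-0.7  0.5 49.1] before turn [-0.7  0.5 49.1]
nest (array([548.3,   5.3,  -6.9]), np.float64(0.165))
nest (array([548.6,   5.3,  -2.2]), np.float64(0.197))
nest (array([548.2,   5.8,  -8.9]), np.float64(0.127))
nest top 519 ((548.635986328125, 4.027107238769531), (42.81529998779297, 90.2004165649414), 82.5732650756836) [0.54789999 0.0049134  0.06180745]
```

Call:
carry_out([
  {"claw": 0.8,"xyz": [-0.5,0.3,25],"angular": [0,0,0]},
  {"claw": 0.8,"xyz": [0,0,15],"angular": [0,0,0]},
  {"claw": 0.8,"xyz": [0,0,5],"angular": [0,0,0]},
  {"claw": 0.8,"xyz": [0,0,2],"angular": [0,0,0]},
  {"claw": 0.8,"xyz": [0,0,1],"angular": [0,0,0]},
  {"claw": 0.8,"xyz": [0,0,0.5],"angular": [0,0,0]},
  {"claw": 0.8,"xyz": [0,0,0],"angular": [0,0,0]},
  {"claw": 0.8,"xyz": [0,0,0],"angular": [0,0,0]},
  {"claw": 0.8,"xyz": [0,0,0],"angular": [0,0,0]},
])

```text
time_s: 16.12
eef_pos: [0.3761, 0.282, 0.0079]
ee_rot: [0.999, -0.033, 0.0, -0.0]
contact_force: [-1.7, 0.6, 5.3]
gripper_width: 0.415
finger_force: 15.0
```

Call:
carry_out([
  {"claw": 0.55,"xyz": [0,0,-0.3],"angular": [0,0,0]},
  {"claw": 0.45,"xyz": [0,0,0],"angular": [0,0,0]},
  {"claw": 0.2,"xyz": [0,0,0],"angular": [0,0,0]},
  {"claw": 0.2,"xyz": [0,0,0],"angular": [0,0,0]},
  {"claw": 0,"xyz": [0,0,-10],"angular": [0,0,0]},
  {"claw": 0,"xyz": [0,0,-50],"angular": [0,0,0]},
  {"claw": 0,"xyz": [0,0,-50],"angular": [0,0,0]},
  {"claw": 0,"xyz": [0,0,-40],"angular": [0,0,0]},
  {"claw": 0,"xyz": [0,0,0],"angular": [0,0,0]},
])

```text
time_s: 17.25
eef_pos: [0.3776, 0.2834, 0.1615]
ee_rot: [0.999, -0.033, 0.003, -0.002]
contact_force: [0.3, 0.1, -0.9]
gripper_width: 0.995
finger_force: 0.0
```

Call:
carry_out([
  {"claw": 0,"xyz": [27.2,37.9,0],"angular": [0,0,0]},
  {"claw": 0,"xyz": [27.2,37.9,0],"angular": [0,0,0]},
  {"claw": 0,"xyz": [27.2,37.9,0],"angular": [0,0,0]},
  {"claw": 0,"xyz": [27.2,37.9,0],"angular": [0,0,0]},
  {"claw": 0,"xyz": [27.2,37.9,0],"angular": [0,0,0]},
  {"claw": 0,"xyz": [27.2,37.9,0],"angular": [0,0,0]},
  {"claw": 0,"xyz": [27.1,37.8,0],"angular": [0,0,3.9]},
  {"claw": 0,"xyz": [0,0,50],"angular": [0,0,0]},
  {"claw": 0,"xyz": [0,0,20],"angular": [0,0,0]},
  {"claw": 0,"xyz": [0,0,0],"angular": [0,0,0]},
])

```text
time_s: 18.5
eef_pos: [0.5459, 0.0043, 0.0854]
ee_rot: [0.998, -0.067, -0.003, 0.0]
contact_force: [0.0, -0.5, -0.2]
gripper_width: 1.001
finger_force: 0.0
```

```bash
python3 - <<'E'
from h import *
go(548.4,4.8,42.5,-7.8)
t,d=snap('top','t7'); P=cloud('top',d); s,_=snap('scene','s7')
z=P[...,2]; m=np.zeros(z.shape,bool); m[228:264,160:195]=1; m&=(z>.026)&(z<.045)
print('blue top',m.sum(),cv2.minAreaRect((P[m][:,:2]*1e3).astype(np.float32)),P[m].mean(0))
A=cv2.resize(t[220:270,150:230],(640,400),interpolation=cv2.INTER_CUBIC)
cv2.imwrite('pics/c7.png',A[:,:,::-1])
E
```

```text
pos [545.9   4.3  85.4] yaw -7.71 tilt [-0.0057 -0.0002] t 18.5 turn 0.09 shift after turn [ 2.4 -0.8 42.9] before turn [ 2.4 -0.8 42.9]
blue top 177 ((376.504150390625, 280.79498291015625), (37.323463439941406, 34.132789611816406), 84.4577407836914) [0.37672421 0.28002605 0.03408728]
```

View pics/c7.png

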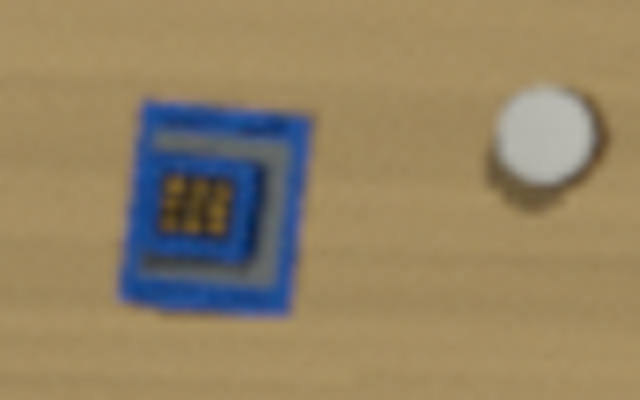

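The blue plug sits flat and centred in its holder, and the jar is untouched at (218,237). Now the nest block.

Call:
carry_out([
  {"claw": 0,"xyz": [0,0,20],"angular": [0,0,0]},
  {"claw": 0,"xyz": [0,0,12],"angular": [0,0,0]},
  {"claw": 0,"xyz": [0,0,8],"angular": [0,0,0]},
  {"claw": 0,"xyz": [0,0,0],"angular": [0,0,0]},
  {"claw": 0,"xyz": [0,0,0],"angular": [0,0,0]},
])

```text
time_s: 19.23
eef_pos: [0.5485, 0.0046, 0.0482]
ee_rot: [0.998, -0.067, 0.0, -0.0]
contact_force: [0.0, 0.3, 1.3]
gripper_width: 0.994
finger_force: 0.0
```

```bash
python3 - <<'E'
from h import *
go(548.4,4.8,42.5,-7.8)
E
```

```text
pos [548.5   4.6  48.2] yaw -7.71 tilt [ 0.001 -0.   ] t 19.225 turn 0.09 shift after turn [-0.1 -0.2  5.7] before turn [-0.1 -0.2  5.7]
```

Call:
carry_out([
  {"claw": 0,"xyz": [0,0,5.5],"angular": [0,0,0]},
  {"claw": 0.3,"xyz": [0,0,0],"angular": [0,0,0]},
  {"claw": 0.6,"xyz": [0,0,0],"angular": [0,0,0]},
  {"claw": 0.7,"xyz": [0,0,0],"angular": [0,0,0]},
  {"claw": 0.75,"xyz": [0,0,0],"angular": [0,0,0]},
  {"claw": 0.75,"xyz": [0,0,0],"angular": [0,0,0]},
  {"claw": 0.75,"xyz": [0,0,0],"angular": [0,0,0]},
  {"claw": 0.75,"xyz": [0,0,0],"angular": [0,0,0]},
  {"claw": 0.75,"xyz": [0,0,0],"angular": [0,0,0]},
  {"claw": 0.75,"xyz": [0,0,0],"angular": [0,0,0]},
], force=25)

```text
time_s: 20.48
eef_pos: [0.5481, 0.0046, 0.0423]
ee_rot: [0.998, -0.067, 0.0, -0.0]
contact_force: [-0.1, -0.1, 0.6]
gripper_width: 0.482
finger_force: 25.0
```

Call:
carry_out([
  {"claw": 0.75,"xyz": [0,0,-10],"angular": [0,0,0]},
  {"claw": 0.75,"xyz": [0,0,-50],"angular": [0,0,0]},
  {"claw": 0.75,"xyz": [0,0,-50],"angular": [0,0,0]},
  {"claw": 0.75,"xyz": [-17.2,43.5,0],"angular": [0,0,0]},
  {"claw": 0.75,"xyz": [-17.2,43.5,0],"angular": [0,0,0]},
  {"claw": 0.75,"xyz": [-17.2,43.5,0],"angular": [0,0,0]},
  {"claw": 0.75,"xyz": [-17.2,43.5,0],"angular": [0,0,0]},
  {"claw": 0.75,"xyz": [-17.2,43.5,0],"angular": [0,0,0]},
  {"claw": 0.75,"xyz": [-17.2,43.5,0],"angular": [0,0,0]},
  {"claw": 0.75,"xyz": [-17.2,43.5,0],"angular": [0,0,-4.2]},
])

```text
time_s: 21.72
eef_pos: [0.3869, -0.2822, 0.1528]
ee_rot: [1.0, -0.03, 0.0, 0.0]
contact_force: [0.5, 0.1, -1.4]
gripper_width: 0.482
finger_force: 25.0
```

Call:
carry_out([
  {"claw": 0.75,"xyz": [0,0,0],"angular": [0,0,0]},
  {"claw": 0.75,"xyz": [0,0,40],"angular": [0,0,0]},
  {"claw": 0.75,"xyz": [0,0,35],"angular": [0,0,0]},
  {"claw": 0.75,"xyz": [0,0,20],"angular": [0,0,0]},
  {"claw": 0.75,"xyz": [0,0,0],"angular": [0,0,0]},
  {"claw": 0.75,"xyz": [0,0,0],"angular": [0,0,0]},
  {"claw": 0.75,"xyz": [0,0,0],"angular": [0,0,0]},
])

```text
time_s: 22.6
eef_pos: [0.3888, -0.2813, 0.0584]
ee_rot: [1.0, -0.031, 0.001, 0.001]
contact_force: [0.1, 0.8, -1.8]
gripper_width: 0.483
finger_force: 25.0
```

```bash
python3 - <<'E'
from h import *
go(387.8,-281.2,8.3,-3.5)
s,_=snap('scene','s8'); t,d=snap('top','t8'); P=cloud('top',d)
hs=cv2.cvtColor(t,cv2.COLOR_RGB2HSV);z=P[...,2]; m=np.zeros(z.shape,bool); m[130:225,245:310]=1
m&=(hs[...,0]>40)&(hs[...,0]<85)&(hs[...,1]>80)&(z>.025)&(z<.05)
print('carrier',m.sum(),cv2.minAreaRect((P[m][:,:2]*1e3).astype(np.float32)),P[m].mean(0))
A=cv2.resize(s[60:200,130:270],(400,400)); B=cv2.resize(t[145:220,245:310],(347,400),interpolation=cv2.INTER_CUBIC)
cv2.imwrite('pics/c8.png',np.hstack([A,B])[:,:,::-1])
E
```

```text
pos [ 388.8 -281.3   58.4] yaw -3.5 tilt [ 0.0021 -0.0012] t 22.6 turn -0.0 shift after turn [-1.  -0.1 50.1] before turn [-1.  -0.1 50.1]
carrier 852 ((552.7698364257812, 4.972808837890625), (58.108985900878906, 114.6059799194336), 81.05169677734375) [0.55284986 0.00497858 0.03818938]
```

View pics/c8.png

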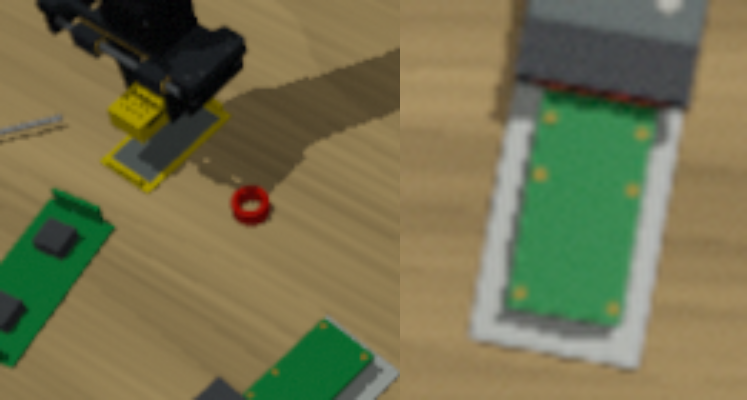

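The nest hangs level over the yellow holder. The plate is now bare and its rear edge is still under the lip. I lower the nest.

Call:
carry_out([
  {"claw": 0.75,"xyz": [-0.8,0,25],"angular": [0,0,0]},
  {"claw": 0.75,"xyz": [0,0,15],"angular": [0,0,0]},
  {"claw": 0.75,"xyz": [0,0,6],"angular": [0,0,0]},
  {"claw": 0.75,"xyz": [0,0,2],"angular": [0,0,0]},
  {"claw": 0.75,"xyz": [0,0,1],"angular": [0,0,0]},
  {"claw": 0.75,"xyz": [0,0,0.5],"angular": [0,0,0]},
  {"claw": 0.75,"xyz": [0,0,0],"angular": [0,0,0]},
  {"claw": 0.75,"xyz": [0,0,0],"angular": [0,0,0]},
  {"claw": 0.75,"xyz": [0,0,0],"angular": [0,0,0]},
])

```text
time_s: 23.82
eef_pos: [0.3874, -0.2812, 0.0082]
ee_rot: [1.0, -0.031, 0.0, 0.0]
contact_force: [-1.0, 0.7, 5.5]
gripper_width: 0.48
finger_force: 25.0
```

Call:
carry_out([
  {"claw": 0.48,"xyz": [0,0,-0.3],"angular": [0,0,0]},
  {"claw": 0.4,"xyz": [0,0,0],"angular": [0,0,0]},
  {"claw": 0.2,"xyz": [0,0,0],"angular": [0,0,0]},
  {"claw": 0.2,"xyz": [0,0,0],"angular": [0,0,0]},
  {"claw": 0,"xyz": [0,0,-10],"angular": [0,0,0]},
  {"claw": 0,"xyz": [0,0,-50],"angular": [0,0,0]},
  {"claw": 0,"xyz": [0,0,-50],"angular": [0,0,0]},
  {"claw": 0,"xyz": [0,0,-20],"angular": [0,0,0]},
  {"claw": 0,"xyz": [0,0,0],"angular": [0,0,0]},
])

```text
time_s: 24.95
eef_pos: [0.3881, -0.2817, 0.1401]
ee_rot: [1.0, -0.031, 0.002, 0.001]
contact_force: [0.0, 0.3, 0.2]
gripper_width: 0.999
finger_force: 0.0
```

Call:
carry_out([
  {"claw": 0,"xyz": [22.9,-42.1,0],"angular": [0,0,0]},
  {"claw": 0,"xyz": [22.9,-42.1,0],"angular": [0,0,0]},
  {"claw": 0,"xyz": [22.9,-42.1,0],"angular": [0,0,0]},
  {"claw": 0,"xyz": [22.9,-42.1,0],"angular": [0,0,0]},
  {"claw": 0,"xyz": [22.9,-42.1,0],"angular": [0,0,0]},
  {"claw": 0,"xyz": [22.9,-42.1,0],"angular": [0,0,0]},
  {"claw": 0,"xyz": [22.9,-42.1,0],"angular": [0,0,5]},
  {"claw": 0,"xyz": [0,0,50],"angular": [0,0,0]},
  {"claw": 0,"xyz": [0,0,20],"angular": [0,0,0]},
  {"claw": 0,"xyz": [0,0,0],"angular": [0,0,0]},
])

```text
time_s: 26.2
eef_pos: [0.5627, 0.0033, 0.0651]
ee_rot: [0.997, -0.074, -0.003, 0.0]
contact_force: [0.0, -0.2, 0.2]
gripper_width: 0.997
finger_force: 0.0
```

```bash
python3 - <<'E'
from h import *
go(565.3,3.2,20,-8.5)
t,d=snap('top','t9'); P=cloud('top',d)
hs=cv2.cvtColor(t,cv2.COLOR_RGB2HSV);z=P[...,2]; m=np.zeros(z.shape,bool); m[215:285,355:410]=1
m&=(hs[...,0]>20)&(hs[...,0]<36)&(hs[...,1]>110)&(z>.023)&(z<.04)
print('nest',m.sum(),cv2.minAreaRect((P[m][:,:2]*1e3).astype(np.float32)),P[m].mean(0))
cv2.imwrite('pics/c9.png',cv2.resize(t[213:283,350:415],(465,500),interpolation=cv2.INTER_CUBIC)[:,:,::-1])
E
```

```text
pos [562.7   3.3  65.1] yaw -8.49 tilt [-0.0064 -0.0002] t 26.2 turn 0.01 shift after turn [ 2.6 -0.3 45.1] before turn [ 2.6 -0.3 45.1]
nest 523 ((387.69384765625, -281.6972961425781), (43.732139587402344, 89.4566421508789), 86.5593490600586) [ 0.38726815 -0.2815173   0.02801546]
```

View pics/c9.png

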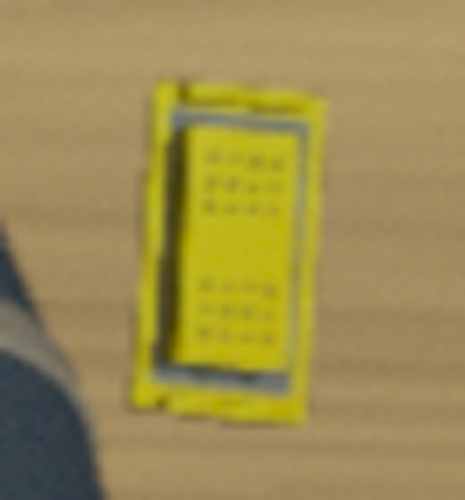

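The nest lies lengthwise, flat and centred in the yellow holder. Now the plate.

Call:
carry_out([
  {"claw": 0,"xyz": [0,0,22],"angular": [0,0,0]},
  {"claw": 0,"xyz": [0,0,14],"angular": [0,0,0]},
  {"claw": 0,"xyz": [0,0,8],"angular": [0,0,0]},
  {"claw": 0,"xyz": [0,0,0],"angular": [0,0,0]},
  {"claw": 0,"xyz": [0,0,0],"angular": [0,0,0]},
])

```text
time_s: 26.88
eef_pos: [0.5656, 0.0033, 0.0246]
ee_rot: [0.997, -0.074, 0.001, -0.0]
contact_force: [1.1, 0.3, -0.0]
gripper_width: 0.999
finger_force: 0.0
```

```bash
python3 - <<'E'
from h import *
go(565.3,3.2,20.5,-8.5)
E
```

```text
pos [565.6   3.3  24.6] yaw -8.52 tilt [0.0012 0.    ] t 26.875 turn -0.02 shift after turn [-0.3  0.2  4.1] before turn [-0.3  0.2  4.1]
```

Call:
carry_out([
  {"claw": 0,"xyz": [0,0,4],"angular": [0,0,0]},
  {"claw": 0.2,"xyz": [0,0,0],"angular": [0,0,0]},
  {"claw": 0.4,"xyz": [0,0,0],"angular": [0,0,0]},
  {"claw": 0.5,"xyz": [0,0,0],"angular": [0,0,0]},
  {"claw": 0.5,"xyz": [0,0,0],"angular": [0,0,0]},
  {"claw": 0.5,"xyz": [0,0,0],"angular": [0,0,0]},
  {"claw": 0.5,"xyz": [0,0,0],"angular": [0,0,0]},
  {"claw": 0.5,"xyz": [0,0,0],"angular": [0,0,0]},
], force=35)

```text
time_s: 27.88
eef_pos: [0.5652, 0.0033, 0.0201]
ee_rot: [0.997, -0.074, 0.0, 0.0]
contact_force: [-0.4, -0.4, 1.1]
gripper_width: 0.683
finger_force: 35.0
```

Call:
carry_out([
  {"claw": 0.5,"xyz": [-3,0,0],"angular": [0,0,0]},
  {"claw": 0.5,"xyz": [-6,0,0],"angular": [0,0,0]},
  {"claw": 0.5,"xyz": [-8,0,0],"angular": [0,0,0]},
  {"claw": 0.5,"xyz": [-8,0,0],"angular": [0,0,0]},
  {"claw": 0.5,"xyz": [-8,0,0],"angular": [0,0,0]},
  {"claw": 0.5,"xyz": [-6,0,0],"angular": [0,0,0]},
  {"claw": 0.5,"xyz": [-3,0,0],"angular": [0,0,0]},
  {"claw": 0.5,"xyz": [0,0,0],"angular": [0,0,0]},
  {"claw": 0.5,"xyz": [0,0,0],"angular": [0,0,0]},
  {"claw": 0.5,"xyz": [0,0,0],"angular": [0,0,0]},
])

```text
time_s: 29.12
eef_pos: [0.5229, 0.0096, 0.0201]
ee_rot: [0.997, -0.074, -0.001, 0.0]
contact_force: [-3.3, 0.6, 5.1]
gripper_width: 0.683
finger_force: 35.0
```

```bash
python3 - <<'E'
from h import *
go(565.3,3.2,20.5,-8.5)
s,_=snap('scene','s10'); cv2.imwrite('pics/c10.png',cv2.resize(s[140:250,170:300],(650,550))[:,:,::-1])
E
```

```text
pos [522.9   9.6  20.1] yaw -8.51 tilt [-0.0015 -0.0001] t 29.125 turn -0.01 shift after turn [42.9  0.1 -0.4] before turn [42.9  0.1 -0.4]
```

View pics/c10.png

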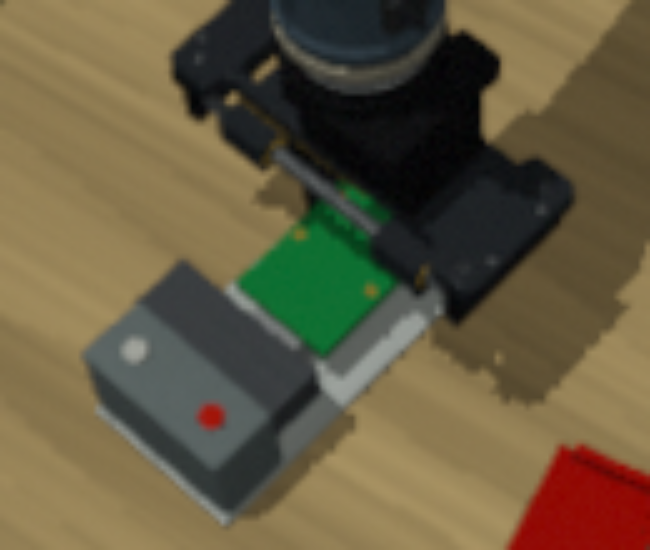

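The plate's rear edge is clear of the lip by about 12 mm (rear corners at crop (238,285) and (322,355)). I lift and carry it to the rack.

Call:
carry_out([
  {"claw": 0.5,"xyz": [0,0,-10],"angular": [0,0,0]},
  {"claw": 0.5,"xyz": [0,0,-40],"angular": [0,0,0]},
  {"claw": 0.5,"xyz": [0,0,-50],"angular": [0,0,0]},
  {"claw": 0.5,"xyz": [18.5,46.3,0],"angular": [0,0,0]},
  {"claw": 0.5,"xyz": [18.5,46.3,0],"angular": [0,0,0]},
  {"claw": 0.5,"xyz": [18.5,46.3,0],"angular": [0,0,0]},
  {"claw": 0.5,"xyz": [18.5,46.3,0],"angular": [0,0,0]},
  {"claw": 0.5,"xyz": [18.5,46.3,0],"angular": [0,0,0]},
  {"claw": 0.5,"xyz": [18.5,46.3,0],"angular": [0,0,-8.1]},
  {"claw": 0.5,"xyz": [0,0,0],"angular": [0,0,-8.2]},
])

```text
time_s: 30.42
eef_pos: [0.5914, -0.2884, 0.1197]
ee_rot: [0.998, 0.066, -0.0, 0.002]
contact_force: [-0.2, 0.8, -2.1]
gripper_width: 0.685
finger_force: 35.0
```

Call:
carry_out([
  {"claw": 0.5,"xyz": [0,0,40],"angular": [0,0,0]},
  {"claw": 0.5,"xyz": [0,0,20],"angular": [0,0,0]},
  {"claw": 0.5,"xyz": [0,0,0],"angular": [0,0,0]},
  {"claw": 0.5,"xyz": [0,0,0],"angular": [0,0,0]},
  {"claw": 0.5,"xyz": [0,0,0],"angular": [0,0,0]},
  {"claw": 0.5,"xyz": [0,0,0],"angular": [0,0,0]},
])

```text
time_s: 31.18
eef_pos: [0.5928, -0.2818, 0.0611]
ee_rot: [0.998, 0.068, 0.001, 0.0]
contact_force: [-0.3, -1.8, -1.0]
gripper_width: 0.683
finger_force: 35.0
```

```bash
python3 - <<'E'
from h import *
a=pix('scene',217.2,196.6,.038);b=pix('scene',234,210.6,.038);m=(a+b)/2
print(a,b,m, 'centre at slide', m[:2]-70*np.array([.989,-.148]))
go(591.5,-281.5,10.1,7.8)
s,_=snap('scene','s11'); t,d=snap('top','t11')
A=cv2.resize(s[90:210,90:200],(440,480)); B=cv2.resize(t[120:220,340:415],(360,480))
cv2.imwrite('pics/c11.png',np.hstack([A,B])[:,:,::-1])
E
```

```text
[588.5 -26.2  38. ] [597.1  30.   38. ] [592.8   1.9  38. ] centre at slide [523.57  12.26]
pos [ 592.8 -281.8   61.1] yaw 7.79 tilt [ 0.0016 -0.0008] t 31.175 turn -0.01 shift after turn [-1.3 -0.5 51. ] before turn [-1.3 -0.5 51. ]
```

View pics/c11.png

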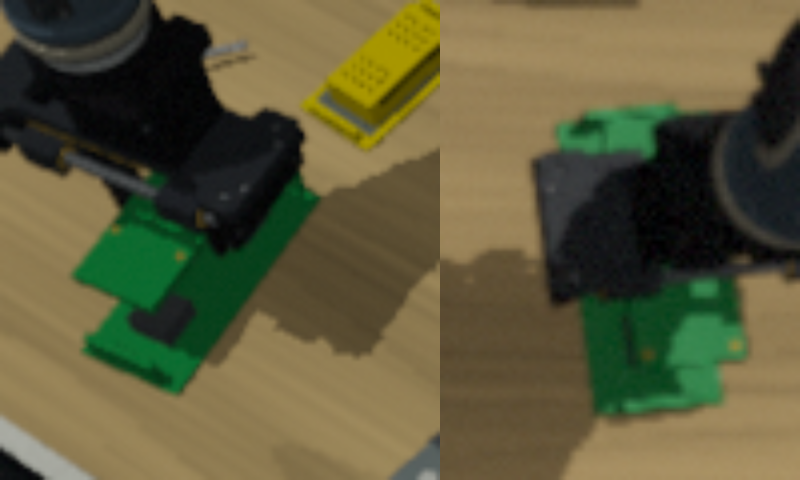

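The plate is level and above its rack, inside the end upstands. I lower it.

Call:
carry_out([
  {"claw": 0.5,"xyz": [-1.4,-0.3,22],"angular": [0,0,0]},
  {"claw": 0.5,"xyz": [0,0,15],"angular": [0,0,0]},
  {"claw": 0.5,"xyz": [0,0,8],"angular": [0,0,0]},
  {"claw": 0.5,"xyz": [0,0,3],"angular": [0,0,0]},
  {"claw": 0.5,"xyz": [0,0,2],"angular": [0,0,0]},
  {"claw": 0.5,"xyz": [0,0,1],"angular": [0,0,0]},
  {"claw": 0.5,"xyz": [0,0,0],"angular": [0,0,0]},
  {"claw": 0.5,"xyz": [0,0,0],"angular": [0,0,0]},
  {"claw": 0.5,"xyz": [0,0,0],"angular": [0,0,0]},
])

```text
time_s: 32.4
eef_pos: [0.5912, -0.2817, 0.0101]
ee_rot: [0.998, 0.068, 0.0, 0.0]
contact_force: [-2.3, 0.8, 6.2]
gripper_width: 0.684
finger_force: 35.0
```

Contact. I release, rise and back off.

Call:
carry_out([
  {"claw": 0.3,"xyz": [0,0,-0.3],"angular": [0,0,0]},
  {"claw": 0.2,"xyz": [0,0,0],"angular": [0,0,0]},
  {"claw": 0,"xyz": [0,0,0],"angular": [0,0,0]},
  {"claw": 0,"xyz": [0,0,0],"angular": [0,0,0]},
  {"claw": 0,"xyz": [0,0,0],"angular": [0,0,0]},
  {"claw": 0,"xyz": [0,0,-15],"angular": [0,0,0]},
  {"claw": 0,"xyz": [0,0,-50],"angular": [0,0,0]},
  {"claw": 0,"xyz": [0,0,-50],"angular": [0,0,0]},
  {"claw": 0,"xyz": [0,0,-40],"angular": [0,0,0]},
])

```text
time_s: 33.52
eef_pos: [0.5915, -0.2817, 0.168]
ee_rot: [0.998, 0.068, 0.002, 0.001]
contact_force: [0.7, -0.3, -0.6]
gripper_width: 1.0
finger_force: 0.0
```

Call:
carry_out([
  {"claw": 0,"xyz": [0,-50,0],"angular": [0,0,0]},
  {"claw": 0,"xyz": [0,-50,0],"angular": [0,0,0]},
  {"claw": 0,"xyz": [0,-50,0],"angular": [0,0,0]},
  {"claw": 0,"xyz": [0,-50,0],"angular": [0,0,0]},
  {"claw": 0,"xyz": [0,-50,0],"angular": [0,0,0]},
  {"claw": 0,"xyz": [0,0,0],"angular": [0,0,0]},
  {"claw": 0,"xyz": [0,0,0],"angular": [0,0,0]},
  {"claw": 0,"xyz": [0,0,0],"angular": [0,0,0]},
])

```text
time_s: 34.52
eef_pos: [0.5572, -0.0357, 0.1647]
ee_rot: [0.998, 0.066, 0.0, 0.0]
contact_force: [0.0, -0.6, -1.0]
gripper_width: 1.001
finger_force: 0.0
```

```bash
python3 - <<'E'
from h import *
t,d=snap('top','t12'); P=cloud('top',d)
hs=cv2.cvtColor(t,cv2.COLOR_RGB2HSV);z=P[...,2]; m=np.zeros(z.shape,bool); m[144:205,355:410]=1
m&=(hs[...,0]>40)&(hs[...,0]<90)&(hs[...,1]>80)&(z>.022)&(z<.036)
q=P[m]; print('carrier',m.sum(),cv2.minAreaRect((q[:,:2]*1e3).astype(np.float32)),q.mean(0))
print(env.state()['time_s'],env.state()['eef_pos'])
A=cv2.resize(t[125:225,335:425],(450,500),interpolation=cv2.INTER_CUBIC);B=cv2.resize(t[130:270,120:220],(345,500))
cv2.imwrite('pics/c12.png',np.hstack([A,B])[:,:,::-1])
E
```

```text
carrier 1141 ((590.4000244140625, -282.63812255859375), (174.15536499023438, 61.768890380859375), 7.9462971687316895) [ 0.58908043 -0.28236069  0.02799478]
34.575 [ 0.55710094 -0.03562024  0.16450051]
```

View pics/c12.png

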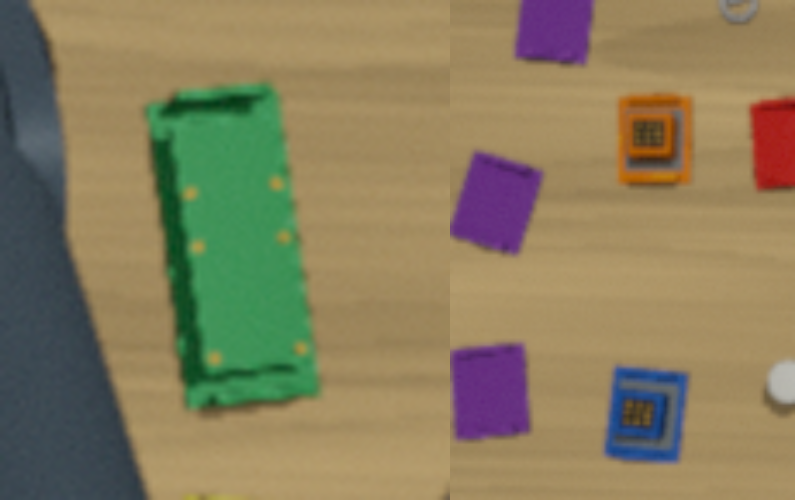

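The plate lies flat, parallel and centred in the rack. Both plugs stand in their holders and the jar is in place, so I hand in.

```bash
python3 -c "
from rig import env
print(env.hand_in())"
```

```text
the job is handed in; nothing more can be done
None
```

I placed the orange plug, blue plug, yellow nest block and green plate, in that order, in the holders of their own colour and handed the job in at about 35 s. The last camera checks showed each flat and within about 2 mm of centre, with the jar untouched; the hand-in gave no verdict.

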